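Select the reader and scan the label in the print inspection bay

TASK

Turn the selector knob to the blue mark so that it clicks in there, then pull the reader wand out of its orange dock, lay it flat on the dark mat and let go of it. Take it again by its black handle, reach its nose in under the bay's front beam and hold it steady for about two seconds pointing at the centre of the label, some 6 cm away from it; then lay it back flat on the mat. Leave the knob on blue, and do not shove the other things about or disturb the finished print in the bay.

Things in the scene. Friction and masses are not known exactly. Their poses are not given: they have to be found in the camera images.
- selector_box: Fixed dark grey control box, 150 (x) by 140 (y) by 60 mm high, origin at the centre of its underside, x axis away from the robot at yaw 0. The selector knob stands on the middle of its top, with four coloured marks around it, 50 mm from its axis. Seen from above and going clockwise in steps of 0.7 rad, starting from the box's -x direction, they are white, yellow, blue, red.
- selector (a joint): Angle of the selector knob (rad), growing clockwise seen from above. It clicks (spring detents) at 0 = white, 0.7 = yellow, 1.4 = blue, 2.1 = red, with end stops at white and red; it starts on white or yellow. Let go within about 0.25 rad of a click it snaps there. Turning it past a click takes up to about 0.15 N m.
- selector_grip (a point): Point on the vertical axis of the knob, at the height to grip, 97 mm above the bench. The black knob is a 64 mm disc carrying an upright bar grip, 61 mm long, 14 mm wide, 32 mm high (top 104 mm above the bench), with a white line on the end that points at the selected mark. This point's frame turns with the knob: its -x axis points along the bar towards the mark.
- wand: Loose hand-held label reader, a straight bar 190 mm long along its x axis, 0.15 to 0.3 kg. Rear half (x -95 to +5 mm): black rubber handle 34 mm wide, 30 mm high. Front half (x +5 to +95 mm): white head 40 mm wide, 36 mm high, dark red window in its front end. Origin at mid-length on its flat underside, z up; it lies flat. Reads along +x out of the window.
- wand_nose (a point): Centre of the window in the wand's front end, 95 mm ahead of the wand's origin and 18 mm above its underside; its x axis is the reading direction, out of the nose.
- wand_handle (a point): Middle of the wand's black handle, 55 mm behind the wand's origin, 15 mm above its underside: where to hold it for reading (within 30 mm or so).
- dock: Fixed orange sleeve on the bench, 95 mm long, 58 mm wide, 50 mm high, closed at the back, open along +x of its frame. Origin on the bench, mid-mouth. Inside 44 by 44 mm. At first the wand lies on the bench, its rear 83 mm in the sleeve, its nose 107 mm in front of the mouth, x axes alike. Draw it straight out along +x by 85 mm or more, raised by at most 10 mm.
- mat: Fixed thin dark grey mat, 240 (x) by 150 (y) mm, 3 mm thick; origin at the centre of its underside.
- bay: Fixed inspection bay: pale blue floor plate 190 (x) by 200 (y) mm, 6 mm thick, under a 150 mm high aluminium frame with a clear roof. Origin at the centre of its underside. Its open front faces -x: an opening 160 mm wide between posts of 20 mm, from the floor plate up to a front beam that spans 110 to 150 mm above the bench, its front face 95 mm before the origin.
- label (a point): Centre of the square 50 mm white label with black squares, near the back of the bay, 50 mm behind the bay's origin, i.e. 145 mm behind the front of the beam, 60 mm above the bench; it leans back 45 degrees, facing the opening and up. Axes as the bay.
- print: Finished orange print, a little vase 60 mm high, 34 mm across, loose on the bay's floor beside the label. Origin under its centre. Leave it alone.
- spool: Bystander: black and blue filament spool lying flat, 200 mm across, 65 mm high; origin under its centre.
- glue: Bystander: can, 52 mm across, 85 mm high; origin under its centre.
- cleaner: Bystander: white bottle with a red cap, 66 mm across, 170 mm high; origin under its centre.
- jar: Bystander: clear jar with a black lid, 70 mm across, 90 mm high; origin under its centre.
- scraper: Bystander: scraper with a red handle, 190 mm long along its x, lying on the bench.
- tray: Bystander: empty blue parts tray, 120 by 160 by 40 mm; origin under its centre.
- brush: Bystander: brush, 170 mm long along its x, lying on the bench.
Mind the look-alikes: they are no part of the job. What is shaped like the wand but yellow is not meant. Leave any green look-alike of the selector_box alone.

How it is judged:
On the way, in this order (a step that is already met when the one before it is completed fails the run):
1. the selector clicked to the blue mark (value of joint selector between 1.25 and 1.55 rad), for 0.3 s.
2. the wand drawn from its dock, lying flat on the mat, let go (all of step 1 and x of wand in the frame of mat between -0.1 and 0.1 m and y of wand in the frame of mat between -0.06 and 0.06 m and z of wand in the frame of mat between -0.003 and 0.01 m and angle between wand's own z axis and vertical below 0.1 rad and linear speed of wand below 0.02 m/s and contact force between the fingers and wand below 0.05 N), for 0.2 s.
3. the wand, held by its handle, points steadily at the label's centre from 30 to 85 mm (all of step 1 and x of label in the frame of wand_nose between 0.03 and 0.085 m and y of label in the frame of wand_nose between -0.016 and 0.016 m and z of label in the frame of wand_nose between -0.016 and 0.016 m and linear speed of wand below 0.03 m/s and angular speed of wand below 0.2 rad/s and contact force between the fingers and wand above 1 N and distance between the grasp point and wand_handle below 0.05 m), for 1.2 s.
At the end, for the whole second after the job is handed in: The selector is on blue (1.25 to 1.55 rad); the wand lies flat (tilt below 0.1 rad), let go and at rest on the mat, its origin within 100 mm (along the mat's x) and 60 mm (y) of the mat's centre and at most 10 mm above the mat's underside (all of step 2 and velocity of joint selector below 0.1 rad/s); the robot touches nothing.
It fails at once if another thing on the bench shoved more than 40 mm (distance of any of spool, glue, cleaner, jar, scraper, tray, brush from where it was at the start of the episode above 0.04 m).
It fails at once if the finished print shifted more than 20 mm or tipped (distance of print from where it was at the start of the episode above 0.02 m or angle between print's own z axis and vertical above 0.3 rad).
It also fails if it takes over 67 s, if anything falls off the work surface, if the arm or the gripper's body presses on something with over 40 N, if the wrist force passes 120 N, or if a joint passes its speed limit or range.

ROBOT

A 6-joint arm with a two-finger parallel gripper is mounted at the origin on the work surface. World frame = base frame: x ahead of the robot, y to its left, z up, the work surface at z = 0. Lengths are in m, angles in rad, forces in N, time in s.
With the tool pointing down it reaches from about 0.25 to 0.8 m from the base axis. Payload 8.5 kg.
Tool frame: the origin (TCP) lies at the very end of the fingers, on their centre line; the grasp point (between the pads) lies grasp_offset behind it (grasp_offset is the distance from the TCP to the grasp point, in m); z points along the fingers, y is the line along which they close (so a half turn about z gives the same grasp; the last joint's range is limited). The gripper opens to 85 mm and grips with 20 to 120 N. Pads are 22 mm wide; open, the fingers measure 114 mm over their backs; the gripper's body (76 mm by 85 mm) begins 54 mm behind the grasp point. The pads swing forward as they close: fully open they stand 13 mm farther back than shut.
Start: joints at [1.196, 0.238, -0.013, 1.319, 0, 1.571], TCP at [0.192, 0.489, 0.231] pointing down, gripper open.
Joint ranges: [-2.66, 2.66], [-1.03, 1.9], [-1.14, 1.46], [-1.82, 2.27], [-1.45, 1.34], [-3.14, 3.14]. Speed limits (rad/s): [2.22, 2.22, 2.79, 3.14, 3.14, 3.14].

INTERFACE

Orientations are given as a rotation vector (axis times angle).
In Python, from rig import * gives the robot as it stands.
- The arm moves only by the tool apply_moves, never from a script. Its argument "increments" is a list of rows, each an object with "dp": the shift along the tool's x, y, z normalised to -1 to 1, where 1 is 0.4 m, a list of three; "yaw": the turn about the tool's z normalised to -1 to 1, where 1 is 360 degrees; "fingers": the opening, from -1 (shut) to 1 (fully open). A call has exactly 5 rows; each row is the pose to reach, as a shift and turn from the pose commanded when the call began, along the tool's axes at that moment, turning the shorter way round; what a row does not reach only later rows make up. A row lasts 1/12 s, in which the tool goes at most 41.7 mm and 7.16 degrees, less where a joint would pass 70% of its speed; a pose out of reach is approached as far as the arm can. A call with a number of a shift or a turn outside -1 to 1 is refused whole. A call with a gripper value outside its range is refused whole. The fingers move at their own pace and stop on an object; "grip_force" is the grip in N (left out, the last holds). Time passes only in rows, so rows that repeat a pose let the fingers close, or fill a call up. It gives the time, the measured TCP pose, the force, the opening and the grip force at its end, in the units of the state.
- observe(): the state, without advancing time (a new reading comes with each control period).
- read_camera(name): name is "scene" or "top" or "wrist"; returns the picture (480x640x3 uint8, red, green, blue); there is no depth.
- camera_info(name): a dict with "K" (3x3 intrinsics, pixels), "R" (3x3) and "t" (3): a world point X has camera coordinates R X + t. Camera axes: x right, y down, z forward; pixel columns grow to the right and rows downward; lengths in m; the calibration is good to about 2 mm. A picture is of the moment at which its call begins: read the wrist's pose just before it. camera_info takes no time and is no camera call; for the wrist camera it gives the pose at the moment of the call.
- close_job(): hands the job in; it is judged then, once.
Trained networks look in the newest picture that a camera, given by its name, has taken for a name from the list of things; names that differ only in an ending like _2 or _b are one class to them, and where a whole thing is asked for, a point or a joint stands for the part that bears it (a point fixed in the world has none). Each returns a list of dicts, best first, with "score" (0 to 1); they miss things now and then, are a little off and sometimes report something else, mostly with a low value. They report only what shows in the picture. A call takes as long as a camera call. They do not tell look-alikes from the thing itself.
- look_for(camera, name): "xyz" ([x, y, z] in m, in the coordinates of the camera as it stood for that picture, good to about 4 mm: the middle of the surface that is visible of it).
The state is a dict: "time": time; "joint_positions": joint angles; "qd": joint speeds; "tau": joint torques, N m; "ee_pos": TCP position; "ee_rot": TCP orientation; "force": force on the tool from outside, world axes, zero at the start; "ft_torque": the same for the moment, N m; "width": finger opening in m; "grip_force": force on a finger pad.
Only numpy, scipy, OpenCV 4.12 (cv2) and the standard library are available. Lean on these libraries where they do the work, as an engineer would, in place of code of your own. Each camera call takes 0.05 s, during which the arm holds its last target. There are 200 camera calls.

## Working session

There is one attempt and no reset: what is moved stays moved. The work goes in short steps, Python scripts to look and compute and a tool call to move; the robot and the scene stay as the last step left them, time stands still between calls to the robot, and variables do not carry over. Pictures are saved under pics/ and viewed, at most 13 in all, crops included, and the job is handed in when it is done.

Besides the shell and the picture viewer there is one more tool, called after "Call:" by a JSON object that holds its "op" and its "data", one argument or row to a line. apply_moves: Moves the arm, as the interface text tells. Scaled input: -1 to 1 covers 0.4 m each way for a shift and 360 degrees each way for a turn. Its arguments: {"type":"object","properties":{"increments":{"type":"array"},"grip_force":{"type":"number"}},"required":["increments"]}

```bash
ls; mkdir -p pics; python3 - <<'E'
from rig import *
import cv2
s=observe(); print(s)
for c in ["scene","top"]:
    cv2.imwrite(f"pics/{c}1.png",read_camera(c)[:,:,::-1])
    i=camera_info(c);print(c,i["K"][0],-i["R"].T@i["t"])
    import numpy as np
    for n in ["selector_box","selector","wand","dock","mat","bay","label","print"]:
        for d in look_for(c,n)[:3]:
            if d["score"]>.2: print(n,round(d["score"],2),np.round(i["R"].T@(np.array(d["xyz"])-i["t"]),3))
E
```

```text
pics
{'time': 0.0, 'joint_positions': array([ 1.19600025e+00,  2.38801306e-01, -1.42785034e-02,  1.31917091e+00,
        3.06662740e-05,  1.57081107e+00]), 'qd': array([ 0.00103598, -0.00029299, -0.00136672, -0.0007287 ,  0.00058679,
        0.00098634]), 'tau': array([-8.49820099e-04, -5.38771570e+01,  3.46438587e+01,  1.85736531e-02,
       -3.97668919e-05, -1.06680881e-05]), 'ee_pos': array([0.19203282, 0.48817307, 0.2306574 ]), 'ee_rot': array([-5.85255052e-01, -3.08628973e+00,  2.23536796e-03]), 'force': array([-0.31895514, -0.0548494 , -0.01688466]), 'ft_torque': array([-0.01268927,  0.06426236, -0.01609131]), 'grip_force': 0.0, 'width': 0.0850922351580779}
scene [455.15843508   0.         317.9501709 ] [1.34920266 0.03752541 0.67935323]
selector_box 0.92 [ 0.472 -0.314  0.056]
selector_box 0.9 [ 0.237 -0.337  0.055]
selector 0.96 [ 0.445 -0.326  0.08 ]
selector 0.76 [ 0.215 -0.348  0.084]
selector 0.27 [0.506 0.265 0.035]
wand 0.96 [0.501 0.269 0.038]
wand 0.64 [0.191 0.323 0.021]
dock 0.72 [0.394 0.297 0.05 ]
dock 0.71 [ 0.448 -0.329  0.079]
mat 0.62 [0.45  0.027 0.003]
mat 0.58 [0.789 0.178 0.063]
mat 0.37 [ 0.802 -0.085  0.148]
bay 0.7 [ 0.802 -0.083  0.148]
label 0.51 [0.5   0.269 0.034]
print 0.73 [ 0.791 -0.027  0.041]
top [541.10959792   0.         326.00353738] [ 0.23441182 -0.01971301  1.6476716 ]
selector_box 0.7 [ 0.197 -0.342  0.06 ]
selector_box 0.63 [ 0.433 -0.323  0.058]
selector_box 0.46 [0.74  0.293 0.116]
selector 0.87 [ 0.199 -0.353  0.08 ]
selector 0.74 [ 0.438 -0.332  0.079]
wand 0.94 [0.175 0.318 0.03 ]
wand 0.56 [0.481 0.27  0.037]
wand 0.26 [ 0.689 -0.286  0.085]
dock 0.57 [0.382 0.292 0.05 ]
mat 0.83 [0.469 0.    0.001]
mat 0.59 [0.741 0.291 0.114]
mat 0.3 [ 0.731 -0.083  0.152]
bay 0.86 [ 0.734 -0.09   0.148]
label 0.64 [ 0.732 -0.082  0.15 ]
print 0.44 [0.383 0.292 0.05 ]
```

View pics/scene1.png

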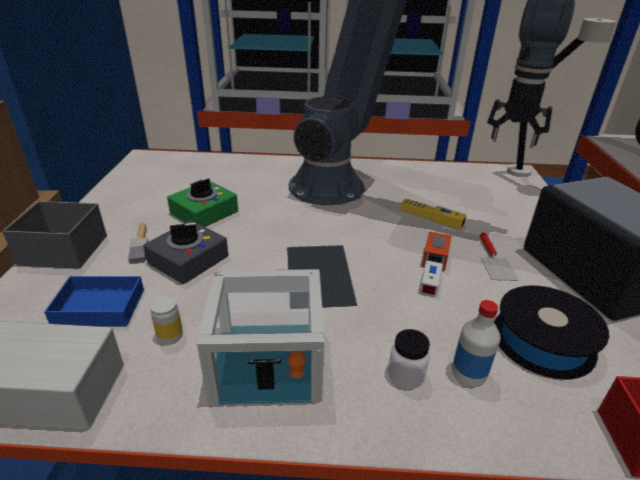

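View pics/top1.png

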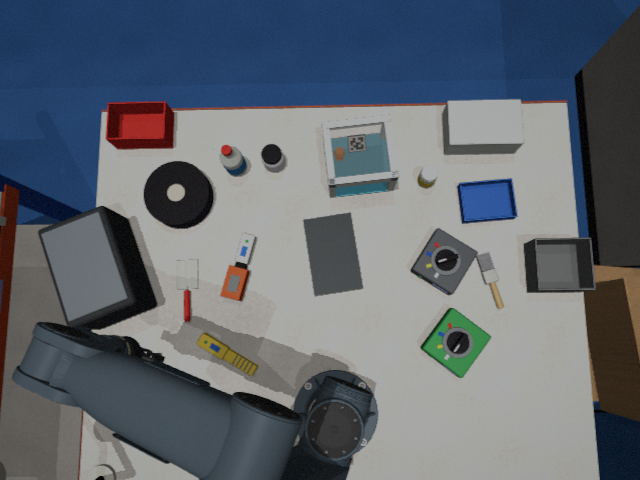

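The scene picture shows the arm, bay, mat and box. In the top view, the selector candidates are the dark grey box at (445,262) and the green one at (456,343). Grey fits; green is the look-alike. The wand candidates are the white-headed one in the orange dock at (240,265) and the yellow one at (228,353). The docked one fits. Mat is at (333,254) and bay at (360,157). I'll confirm all of these in one enlarged crop.

```bash
cat > h.py <<'E'
from rig import *
import numpy as np, cv2
from scipy.spatial.transform import Rotation as Ro
def unproj(cam,px,z,i=None):
    i=i or camera_info(cam); K,R,t=[np.array(i[k]) for k in "KRt"]
    px=np.atleast_2d(px).astype(float)
    d=(np.linalg.inv(K)@np.c_[px,np.ones(len(px))].T).T@R; c=-R.T@t
    return c+d*((z-c[2])/d[:,2])[:,None]
def proj(cam,X,i=None):
    i=i or camera_info(cam); K,R,t=[np.array(i[k]) for k in "KRt"]
    p=(K@(R@np.atleast_2d(X).T+t[:,None])).T; return p[:,:2]/p[:,2:]
E
python3 - <<'E'
from h import *
im=cv2.imread("pics/top1.png")
def c(x,y,w=80,h=60): return cv2.resize(im[y-h//2:y+h//2,x-w//2:x+w//2],(400,300),interpolation=cv2.INTER_CUBIC)
cv2.imwrite("pics/crop1.png",np.vstack([np.hstack([c(445,262,96,72),c(240,265,112,84)]),np.hstack([c(333,254,128,96),c(360,157,128,96)])]))
E
```

```text
(no output)
```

View pics/crop1.png

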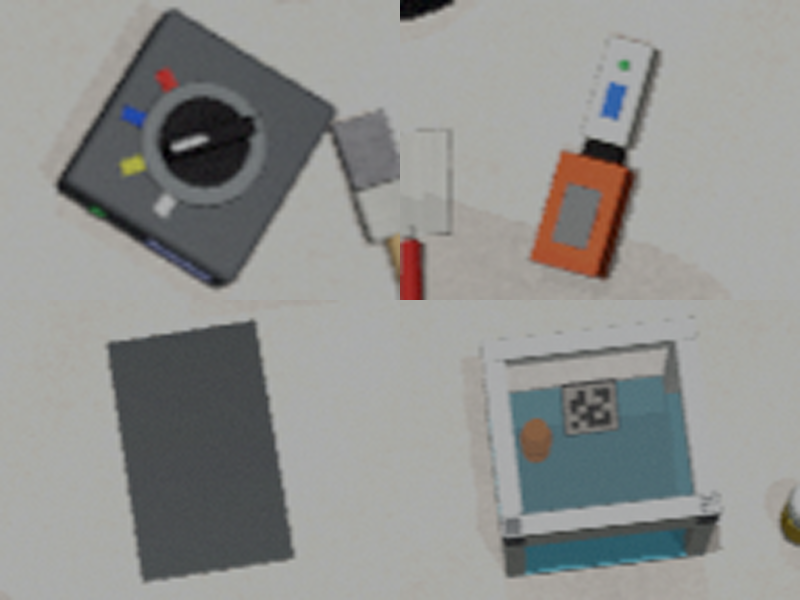

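The crop confirms it. The knob is on the grey box at (446,261), with its line pointing at yellow and blue at (429,254). The white wand is in the orange dock. Mat corners are clear, and the label (≈485,144) shows through the bay roof.

```bash
python3 - <<'E'
from h import *
def up(pts,ox,oy,s,z): return unproj("top",np.array(pts)/s+[ox,oy],z)[:,:2]
ang=lambda v: np.degrees(np.arctan2(v[1],v[0]))
P=lambda n,v:print(n,np.round(v,4).tolist())
m=up([(165,205),(132,165),(133,116),(166,78)],397,226,400/96,.06); k=up([(205,143)],397,226,400/96,.075)[0]
# circle fit through marks radius 50, known spacing
from scipy.optimize import least_squares
def f(p): a=p[2]-0.7*np.arange(4); return (m-(p[:2]+.05*np.c_[np.cos(a),np.sin(a)])).ravel()
r=least_squares(f,[*k,3]); P("marks",m);P("knob disc",k);P("fit",r.x);P("mark ang deg",np.degrees(r.x[2]-.7*np.arange(4)));P("res",r.fun)
c=up([(172,10),(335,108),(62,183)],397,226,400/96,.06);P("box",c);P("box centre",(c[1]+c[2])/2);print(ang(c[0]-c[2]),ang(c[1]-c[0]))
b=up([(175,152),(253,125)],397,226,400/96,.104);P("bar",b)
c=up([(108,43),(255,21),(293,257),(143,281)],269,206,3.125,.003);P("mat",c.mean(0));print(ang(c[0]-c[3]),ang(c[1]-c[2]))
c=up([(165,150),(235,165),(205,277),(132,262)],184,223,400/112,.05);P("dock",c);P("mouth",(c[0]+c[1])/2);print(ang(c[0]-c[3]),ang(c[1]-c[2]))
c=up([(215,37),(257,47),(232,148),(185,138)],184,223,400/112,.036);P("wand",c);P("nose",(c[0]+c[1])/2);print(ang(c[0]-c[3]),ang(c[1]-c[2]))
P("label",up([(190,108)],296,109,3.125,.06))
c=up([(166,86),(215,80),(217,129),(167,136)],296,109,3.125,.06);P("labelc",c)
c=up([(105,277),(315,250)],296,109,3.125,.0);P("bayfront",c);P("mid",c.mean(0));print(ang(c[0]-c[1])-90)
c=up([(80,42),(295,18)],296,109,3.125,.15);P("bayback",c);P("mid",c.mean(0));print(ang(c[0]-c[1])-90)
P("print",up([(138,125)],296,109,3.125,.06))
i=camera_info("wrist"); T=Ro.from_rotvec(observe()["ee_rot"]).as_matrix()
print(T); P("wristcam in tool",T.T@(-i["R"].T@i["t"]-observe()["ee_pos"])); P("Rcam_tool",T.T@i["R"].T)
E
```

```text
marks [[0.395, -0.3026], [0.4236, -0.2807], [0.4585, -0.2828], [0.4854, -0.3072]]
knob disc [0.4367, -0.3296]
fit [0.4388, -0.3292, 2.5708]
mark ang deg [147.2964, 107.1894, 67.0823, 26.9753]
res [-0.0017, -0.0005, -0.0005, 0.0008, 0.0002, 0.0004, 0.002, -0.0007]
box [[0.5344, -0.3135], [0.4623, -0.4251], [0.4115, -0.2311]]
box centre [0.4369, -0.3281]
-33.848512826189044 -122.8837553598458
bar [[0.427, -0.3032], [0.445, -0.3573]]
mat [0.4708, 0.0012]
8.049033433969127 7.982223004171999
dock [[0.434, 0.3077], [0.4207, 0.2487], [0.3279, 0.2723], [0.3409, 0.3333]]
mouth [0.4274, 0.2782]
-15.402361546153623 -14.285296000507358
wand [[0.5321, 0.2697], [0.523, 0.2337], [0.4368, 0.2538], [0.4458, 0.2938]]
nose [0.5275, 0.2517]
-15.60131595853457 -13.148642274512731
label [[0.8023, -0.0767]]
labelc [[0.8254, -0.0536], [0.8306, -0.1018], [0.7804, -0.1027], [0.7742, -0.0537]]
bayfront [[0.6486, 0.0094], [0.673, -0.201]]
mid [0.6608, -0.0958]
6.608444144014726
bayback [[0.8364, 0.0277], [0.8559, -0.1728]]
mid [0.8461, -0.0725]
5.549996400104391
print [[0.7859, -0.0255]]
[[-9.30593168e-01  3.66055126e-01 -1.76747783e-05]
 [ 3.66055127e-01  9.30593167e-01 -4.85485106e-05]
 [-1.32340327e-06 -5.16488555e-05 -9.99999999e-01]]
wristcam in tool [0.0767, 0.0002, -0.1419]
Rcam_tool [[0.0007, -0.955, -0.2964], [1.0, 0.0011, -0.0012], [0.0015, -0.2964, 0.955]]
```

```bash
cat >> h.py <<'E'
def pose():
    s=observe(); R=Ro.from_rotvec(s["ee_rot"]).as_matrix(); return np.array(s["ee_pos"]),np.degrees(np.arctan2(R[1,0],R[0,0]))
def plan(wps,start=None):
    """wps: (x,y,z,toolx_deg) ; prints end dp/yaw of each call"""
    p,a=start or pose(); print("from",np.round(p,4),round(a,1))
    for w in wps:
        T=np.array(w[:3],float)
        while True:
            d=T-p; da=(w[3]-a+180)%360-180
            n=max(np.linalg.norm(d)/.205,abs(da)/35,1e-9); k=min(1,1/n)
            c,s=np.cos(np.radians(a)),np.sin(np.radians(a)); A=np.array([[c,s,0],[s,-c,0],[0,0,-1]])
            dp=np.round(A@d*k/.4,3); y=round(-da*k/360,3)
            p=p+A.T@dp*.4; a=a-y*360
            print("dp",dp.tolist(),"yaw",y,"->",np.round(p,4),round(a,1),"n%.2f"%n)
            if k==1: break
E
python3 - <<'E'
from h import *
print(grasp_offset)
plan([(.439,-.329,.21,107.2)])
E
```

```text
0.0187
from [0.1922 0.4885 0.2313] 158.5
dp [-0.317, -0.402, 0.013] yaw 0.034 -> [0.2513 0.2925 0.2261] 146.3 n4.17
dp [-0.395, -0.326, 0.013] yaw 0.034 -> [0.3104 0.0963 0.2209] 134.0 n3.17
dp [-0.456, -0.234, 0.013] yaw 0.034 -> [ 0.3699 -0.0999  0.2157] 121.8 n2.17
dp [-0.495, -0.133, 0.012] yaw 0.035 -> [ 0.4291 -0.2962  0.2109] 109.2 n1.17
dp [-0.086, -0.004, 0.002] yaw 0.006 -> [ 0.4389 -0.3292  0.2101] 107.0 n0.17
```

Call:
{"op": "apply_moves", "data": {
  "increments": [
    {"dp": [-0.063, -0.08, 0.003], "yaw": 0.007},
    {"dp": [-0.127, -0.161, 0.005], "yaw": 0.014},
    {"dp": [-0.19, -0.241, 0.008], "yaw": 0.02},
    {"dp": [-0.254, -0.322, 0.01], "yaw": 0.027},
    {"dp": [-0.317, -0.402, 0.013], "yaw": 0.034}
  ]
}}

```text
$.increments[0]: bad value
```

Call:
{"op": "apply_moves", "data": {
  "increments": [
    {"dp": [-0.395, -0.326, 0.013], "yaw": 0.034},
    {"dp": [-0.395, -0.326, 0.013], "yaw": 0.034},
    {"dp": [-0.395, -0.326, 0.013], "yaw": 0.034},
    {"dp": [-0.395, -0.326, 0.013], "yaw": 0.034},
    {"dp": [-0.395, -0.326, 0.013], "yaw": 0.034}
  ]
}}

```text
$.increments[0]: bad value
```

Call:
{"op": "apply_moves", "data": {
  "increments": [
    {"dp": [-0.456, -0.234, 0.013], "yaw": 0.034},
    {"dp": [-0.456, -0.234, 0.013], "yaw": 0.034},
    {"dp": [-0.456, -0.234, 0.013], "yaw": 0.034},
    {"dp": [-0.456, -0.234, 0.013], "yaw": 0.034},
    {"dp": [-0.456, -0.234, 0.013], "yaw": 0.034}
  ]
}}

```text
$.increments[0]: bad value
```

Call:
{"op": "apply_moves", "data": {
  "increments": [
    {"dp": [-0.495, -0.133, 0.012], "yaw": 0.035},
    {"dp": [-0.495, -0.133, 0.012], "yaw": 0.035},
    {"dp": [-0.495, -0.133, 0.012], "yaw": 0.035},
    {"dp": [-0.495, -0.133, 0.012], "yaw": 0.035},
    {"dp": [-0.495, -0.133, 0.012], "yaw": 0.035}
  ]
}}

```text
$.increments[0]: bad value
```

```bash
python3 - <<'E'
from h import *
plan([(.439,-.329,.21,107.2)])
E
```

```text
from [0.1922 0.4885 0.2313] 158.5
dp [-0.317, -0.402, 0.013] yaw 0.034 -> [0.2513 0.2925 0.2261] 146.3 n4.17
dp [-0.395, -0.326, 0.013] yaw 0.034 -> [0.3104 0.0963 0.2209] 134.0 n3.17
dp [-0.456, -0.234, 0.013] yaw 0.034 -> [ 0.3699 -0.0999  0.2157] 121.8 n2.17
dp [-0.495, -0.133, 0.012] yaw 0.035 -> [ 0.4291 -0.2962  0.2109] 109.2 n1.17
dp [-0.086, -0.004, 0.002] yaw 0.006 -> [ 0.4389 -0.3292  0.2101] 107.0 n0.17
```

Call:
{"op": "apply_moves", "data": {
  "increments": [
    {"dp": [-0.063, -0.08, 0.003], "yaw": 0.007, "fingers": 1},
    {"dp": [-0.127, -0.161, 0.005], "yaw": 0.014, "fingers": 1},
    {"dp": [-0.19, -0.241, 0.008], "yaw": 0.02, "fingers": 1},
    {"dp": [-0.254, -0.322, 0.01], "yaw": 0.027, "fingers": 1},
    {"dp": [-0.317, -0.402, 0.013], "yaw": 0.034, "fingers": 1}
  ]
}}

```text
time: 1.32
ee_pos: [0.2513, 0.2907, 0.226]
ee_rot: [0.913, 3.006, 0.0]
force: [0.1, 0.5, -0.2]
width: 0.0854
grip_force: 0.0
```

Call:
{"op": "apply_moves", "data": {
  "increments": [
    {"dp": [-0.395, -0.326, 0.013], "yaw": 0.034, "fingers": 1},
    {"dp": [-0.395, -0.326, 0.013], "yaw": 0.034, "fingers": 1},
    {"dp": [-0.395, -0.326, 0.013], "yaw": 0.034, "fingers": 1},
    {"dp": [-0.395, -0.326, 0.013], "yaw": 0.034, "fingers": 1},
    {"dp": [-0.395, -0.326, 0.013], "yaw": 0.034, "fingers": 1}
  ]
}}

```text
time: 1.73
ee_pos: [0.3103, 0.0943, 0.2212]
ee_rot: [1.225, 2.892, 0.001]
force: [0.7, 1.1, 0.4]
width: 0.0855
grip_force: 0.0
```

Call:
{"op": "apply_moves", "data": {
  "increments": [
    {"dp": [-0.456, -0.234, 0.013], "yaw": 0.034, "fingers": 1},
    {"dp": [-0.456, -0.234, 0.013], "yaw": 0.034, "fingers": 1},
    {"dp": [-0.456, -0.234, 0.013], "yaw": 0.034, "fingers": 1},
    {"dp": [-0.456, -0.234, 0.013], "yaw": 0.034, "fingers": 1},
    {"dp": [-0.456, -0.234, 0.013], "yaw": 0.034, "fingers": 1}
  ]
}}

```text
time: 2.15
ee_pos: [0.37, -0.1025, 0.216]
ee_rot: [1.528, 2.743, 0.0]
force: [0.6, 0.6, 0.5]
width: 0.0858
grip_force: 0.0
```

Call:
{"op": "apply_moves", "data": {
  "increments": [
    {"dp": [-0.495, -0.133, 0.012], "yaw": 0.035, "fingers": 1},
    {"dp": [-0.495, -0.133, 0.012], "yaw": 0.035, "fingers": 1},
    {"dp": [-0.495, -0.133, 0.012], "yaw": 0.035, "fingers": 1},
    {"dp": [-0.495, -0.133, 0.012], "yaw": 0.035, "fingers": 1},
    {"dp": [-0.495, -0.133, 0.012], "yaw": 0.035, "fingers": 1}
  ]
}}

```text
time: 2.57
ee_pos: [0.4292, -0.2988, 0.2108]
ee_rot: [1.821, 2.56, -0.0]
force: [1.4, 1.0, 0.2]
width: 0.0852
grip_force: 0.0
```

Call:
{"op": "apply_moves", "data": {
  "increments": [
    {"dp": [-0.086, -0.004, 0.002], "yaw": 0.006, "fingers": 0},
    {"dp": [-0.086, -0.004, 0.002], "yaw": 0.006, "fingers": 0},
    {"dp": [-0.086, -0.004, 0.002], "yaw": 0.006, "fingers": 0},
    {"dp": [-0.086, -0.004, 0.002], "yaw": 0.006, "fingers": 0},
    {"dp": [-0.086, -0.004, 0.002], "yaw": 0.006, "fingers": 0}
  ]
}}

```text
time: 2.98
ee_pos: [0.4385, -0.3282, 0.2103]
ee_rot: [-1.866, -2.527, -0.0]
force: [-0.2, 0.2, -0.9]
width: 0.0428
grip_force: 0.0
```

```bash
python3 - <<'E'
from h import *
print(pose(),observe()["width"],observe()["joint_positions"])
i=camera_info("wrist"); np.save("w1.npy",i,allow_pickle=True)
im=read_camera("wrist")[:,:,::-1].copy()
cv2.imwrite("pics/w1.png",im)
a=np.radians(107.2)
d=np.array([np.cos(a),np.sin(a),0])
print("expect bar ends",proj("wrist",[np.r_[.4388,-.3292,.104]+s*.0305*d for s in (-1,0,1)],i).round(1).tolist())
E
```

```text
(array([ 0.43852139, -0.32822433,  0.21027749]), np.float64(107.09842997263262)) 0.04278871126817347 [-6.42562083e-01  2.84987638e-01 -2.93605596e-03  1.28324376e+00
  6.19847437e-05  6.29810304e-01]
expect bar ends [[321.9, 282.6], [321.9, 236.7], [321.9, 187.3]]
```

View pics/w1.png

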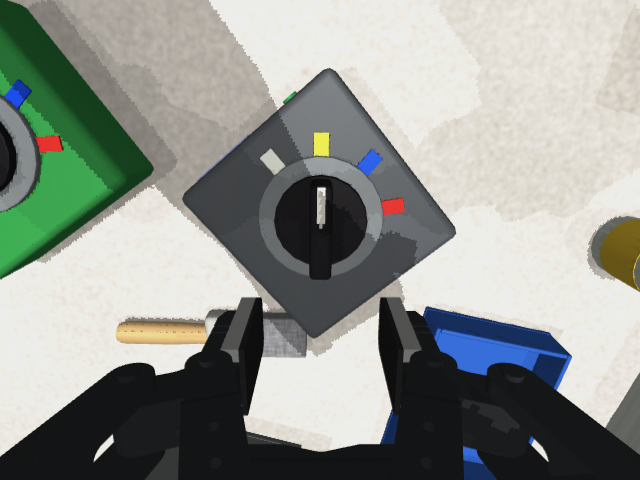

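The wrist picture shows the bar centred at (320.5,229.5), with its line on yellow and blue to the right at (370,162). Alignment is good, about 3.5 mm off along the bar.

```bash
python3 - <<'E'
from h import *
plan([(.438,-.3265,.080,107.1)])
E
```

```text
from [ 0.4386 -0.3281  0.2105] 107.1
dp [0.004, -0.0, 0.326] yaw 0.0 -> [ 0.4381 -0.3266  0.0801] 107.1 n0.64
```

Call:
{"op": "apply_moves", "data": {
  "increments": [
    {"dp": [0.004, 0, 0.08], "yaw": 0, "fingers": 0},
    {"dp": [0.004, 0, 0.16], "yaw": 0, "fingers": 0},
    {"dp": [0.004, 0, 0.24], "yaw": 0, "fingers": 0},
    {"dp": [0.004, 0, 0.29], "yaw": 0, "fingers": 0},
    {"dp": [0.004, 0, 0.326], "yaw": 0, "fingers": 0}
  ]
}}

```text
time: 3.45
ee_pos: [0.4374, -0.3258, 0.0781]
ee_rot: [-1.864, -2.526, -0.0]
force: [0.3, 0.4, 1.2]
width: 0.0428
grip_force: 0.0
```

Call:
{"op": "apply_moves", "data": {
  "increments": [
    {"dp": [0, 0, 0], "yaw": 0, "fingers": -1},
    {"dp": [0, 0, 0], "yaw": 0, "fingers": -1},
    {"dp": [0, 0, 0], "yaw": 0, "fingers": -1},
    {"dp": [0, 0, 0], "yaw": 0, "fingers": -1},
    {"dp": [0, 0, 0], "yaw": 0, "fingers": -1}
  ],
  "grip_force": 30
}}

```text
time: 3.87
ee_pos: [0.4382, -0.3273, 0.0807]
ee_rot: [1.867, 2.526, 0.0]
force: [-4.4, 3.8, 3.5]
width: 0.0139
grip_force: 32.7
```

Call:
{"op": "apply_moves", "data": {
  "increments": [
    {"dp": [0, 0, 0], "yaw": 0.015, "fingers": -1},
    {"dp": [0, 0, 0], "yaw": 0.03, "fingers": -1},
    {"dp": [0, 0, 0], "yaw": 0.045, "fingers": -1},
    {"dp": [0, 0, 0], "yaw": 0.06, "fingers": -1},
    {"dp": [0, 0, 0], "yaw": 0.075, "fingers": -1}
  ]
}}

```text
time: 4.28
ee_pos: [0.4391, -0.3273, 0.0807]
ee_rot: [2.409, 2.015, 0.003]
force: [0.4, 5.2, 0.8]
width: 0.0137
grip_force: 32.4
```

Call:
{"op": "apply_moves", "data": {
  "increments": [
    {"dp": [0, 0, 0], "yaw": 0.015, "fingers": -1},
    {"dp": [0, 0, 0], "yaw": 0.03, "fingers": -1},
    {"dp": [0, 0, 0], "yaw": 0.037, "fingers": -1},
    {"dp": [0, 0, 0], "yaw": 0.037, "fingers": -1},
    {"dp": [0, 0, 0], "yaw": 0.037, "fingers": -1}
  ]
}}

```text
time: 4.7
ee_pos: [0.4395, -0.3275, 0.0807]
ee_rot: [2.621, 1.73, 0.004]
force: [2.1, 5.5, 1.1]
width: 0.0134
grip_force: 32.5
```

Call:
{"op": "apply_moves", "data": {
  "increments": [
    {"dp": [0, 0, 0], "yaw": 0, "fingers": 0},
    {"dp": [0, 0, 0], "yaw": 0, "fingers": 0},
    {"dp": [0, 0, 0], "yaw": 0, "fingers": 0},
    {"dp": [0, 0, 0], "yaw": 0, "fingers": 0},
    {"dp": [0, 0, 0], "yaw": 0, "fingers": 0}
  ]
}}

```text
time: 5.12
ee_pos: [0.4384, -0.3279, 0.0799]
ee_rot: [2.623, 1.728, -0.0]
force: [-0.5, 0.7, -0.5]
width: 0.0427
grip_force: 0.0
```

Call:
{"op": "apply_moves", "data": {
  "increments": [
    {"dp": [0, 0, -0.08], "yaw": 0, "fingers": 0},
    {"dp": [0, 0, -0.17], "yaw": 0, "fingers": 0},
    {"dp": [0, 0, -0.27], "yaw": 0, "fingers": 0},
    {"dp": [0, 0, -0.35], "yaw": 0, "fingers": 0},
    {"dp": [0, 0, -0.35], "yaw": 0, "fingers": 0}
  ]
}}

```text
time: 5.53
ee_pos: [0.4405, -0.3294, 0.2264]
ee_rot: [2.616, 1.723, 0.005]
force: [-0.6, -0.3, -1.2]
width: 0.043
grip_force: 0.0
```

```bash
python3 - <<'E'
from h import *
im=read_camera("wrist")[:,:,::-1].copy()
cv2.imwrite("pics/w2.png",im)
a=np.radians(180-14.8); w=np.array([np.cos(a),np.sin(a)])   # tool x; wand dir = -w
print(pose())
# wand head grip target: nose minus 47 mm
g=np.array([.5275,.2517])+.047*w; print(g, "dock-based", np.array([.4274,.2782])-.107*w+.047*w)
plan([(.36,.05,.22,130),(g[0],g[1],.2,165.2)])
E
```

```text
(array([ 0.43986553, -0.32891318,  0.22340743]), np.float64(66.7310105143503))
[0.4820593  0.26370595] dock-based [0.4854094  0.26287325]
from [ 0.4399 -0.3289  0.2234] 66.7
dp [0.419, -0.295, 0.005] yaw -0.093 -> [ 0.3977 -0.1283  0.2214] 100.2 n1.89
dp [0.455, -0.014, 0.004] yaw -0.083 -> [0.3599 0.0498 0.2198] 130.1 n0.89
dp [0.176, 0.479, 0.041] yaw -0.081 -> [0.4611 0.227  0.2034] 159.3 n1.21
dp [-0.016, 0.104, 0.009] yaw -0.017 -> [0.4819 0.2637 0.1998] 165.4 n0.21
```

View pics/w2.png

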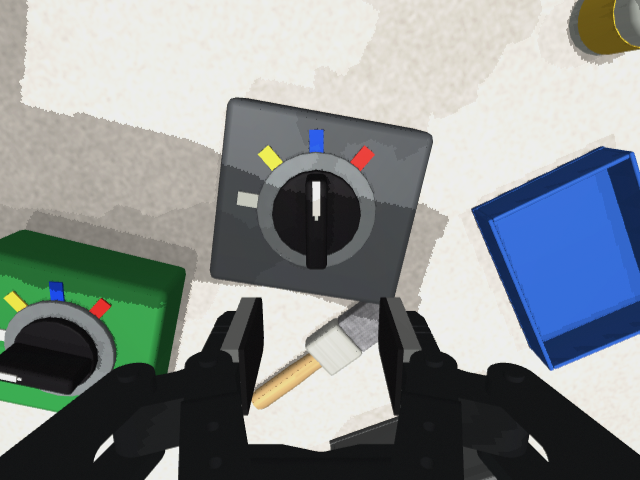

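The knob is on blue: its line at (316,190) points at the blue mark at (316,140). On to the wand.

Call:
{"op": "apply_moves", "data": {
  "increments": [
    {"dp": [0.419, -0.295, 0.005], "yaw": -0.093, "fingers": 1},
    {"dp": [0.419, -0.295, 0.005], "yaw": -0.093, "fingers": 1},
    {"dp": [0.419, -0.295, 0.005], "yaw": -0.093, "fingers": 1},
    {"dp": [0.419, -0.295, 0.005], "yaw": -0.093, "fingers": 1},
    {"dp": [0.419, -0.295, 0.005], "yaw": -0.093, "fingers": 1}
  ]
}}

```text
time: 6.0
ee_pos: [0.3947, -0.1253, 0.2167]
ee_rot: [-2.007, -2.415, 0.001]
force: [1.0, 0.1, 0.2]
width: 0.0856
grip_force: 0.0
```

Call:
{"op": "apply_moves", "data": {
  "increments": [
    {"dp": [0.455, -0.014, 0.004], "yaw": -0.083, "fingers": 1},
    {"dp": [0.455, -0.014, 0.004], "yaw": -0.083, "fingers": 1},
    {"dp": [0.455, -0.014, 0.004], "yaw": -0.083, "fingers": 1},
    {"dp": [0.455, -0.014, 0.004], "yaw": -0.083, "fingers": 1},
    {"dp": [0.455, -0.014, 0.004], "yaw": -0.083, "fingers": 1}
  ]
}}

```text
time: 6.42
ee_pos: [0.3564, 0.0543, 0.2154]
ee_rot: [-1.31, -2.853, -0.0]
force: [0.2, -0.3, -0.2]
width: 0.0853
grip_force: 0.0
```

Call:
{"op": "apply_moves", "data": {
  "increments": [
    {"dp": [0.176, 0.479, 0.041], "yaw": -0.081, "fingers": 1},
    {"dp": [0.176, 0.479, 0.041], "yaw": -0.081, "fingers": 1},
    {"dp": [0.176, 0.479, 0.041], "yaw": -0.081, "fingers": 1},
    {"dp": [0.176, 0.479, 0.041], "yaw": -0.081, "fingers": 1},
    {"dp": [0.176, 0.479, 0.041], "yaw": -0.081, "fingers": 1}
  ]
}}

```text
time: 6.83
ee_pos: [0.46, 0.2304, 0.1984]
ee_rot: [-0.552, -3.092, 0.001]
force: [2.0, -0.4, 0.1]
width: 0.0854
grip_force: 0.0
```

Call:
{"op": "apply_moves", "data": {
  "increments": [
    {"dp": [-0.016, 0.104, 0.009], "yaw": -0.017, "fingers": 1},
    {"dp": [-0.016, 0.104, 0.009], "yaw": -0.017, "fingers": 1},
    {"dp": [-0.016, 0.104, 0.009], "yaw": -0.017, "fingers": 1},
    {"dp": [-0.016, 0.104, 0.009], "yaw": -0.017, "fingers": 1},
    {"dp": [-0.016, 0.104, 0.009], "yaw": -0.017, "fingers": 1}
  ]
}}

```text
time: 7.25
ee_pos: [0.4797, 0.2639, 0.1957]
ee_rot: [-0.402, -3.115, 0.002]
force: [0.6, -0.4, -0.1]
width: 0.0853
grip_force: 0.0
```

```bash
python3 - <<'E'
from h import *
print(pose())
i=camera_info("wrist")
im=read_camera("wrist")[:,:,::-1].copy()
cv2.imwrite("pics/w3.png",im); np.save("w3.npy",i,allow_pickle=True)
E
```

```text
(array([0.47967598, 0.26387566, 0.19574468]), np.float64(165.30111119027416))
```

View pics/w3.png

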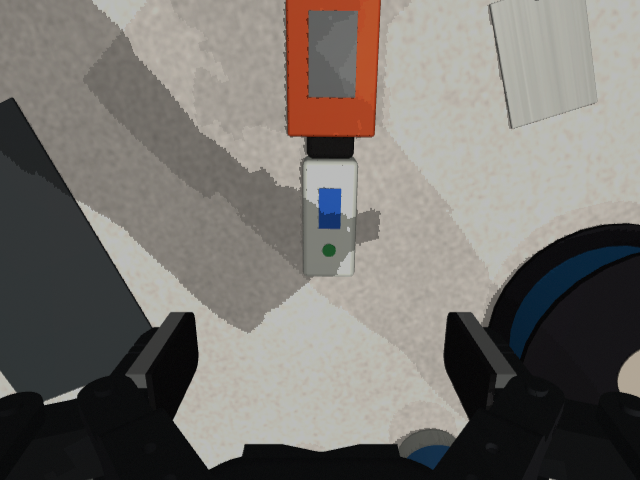

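Head top spans x 303–357 and y 158–275. The dock mouth edge is at y≈136. The spool at the right is clear of the fingers.

```bash
python3 - <<'E'
from h import *
i=np.load("w3.npy",allow_pickle=True).item()
h=unproj("wrist",[(330,275),(329.5,158),(303.5,215),(357,215)],.036,i); print(h.round(4)); v=h[0]-h[1]; print(np.degrees(np.arctan2(v[1],v[0])), np.linalg.norm(v),np.linalg.norm(h[2]-h[3]))
d=unproj("wrist",[(288,136),(375,136),(333,11)],.05,i); print("dock top",d.round(4),"mouth mid",d[:2].mean(0).round(4))
v=v/np.linalg.norm(v); ang=np.degrees(np.arctan2(v[1],v[0]))
g=h[0]-v*.045; print("grip",g)
plan([(g[0],g[1],.005,180+ang)])
print(unproj("wrist",[(150,325)],.003,i))
E
```

```text
[[0.5276 0.2586 0.036 ]
 [0.4417 0.2801 0.036 ]
 [0.4769 0.2515 0.036 ]
 [0.4868 0.2894 0.036 ]]
-14.056045099606974 0.08857571574997777 0.03913565560108929
dock top [[0.4192 0.2573 0.05  ]
 [0.4337 0.3129 0.05  ]
 [0.3547 0.3042 0.05  ]] mouth mid [0.4264 0.2851 0.05  ]
grip [0.48399437 0.26953168 0.036     ]
from [0.4799 0.2638 0.1962] 165.3
dp [-0.006, 0.016, 0.478] yaw -0.002 -> [0.4838 0.2694 0.005 ] 166.0 n0.93
[[0.54698738 0.09050593 0.003     ]]
```

Call:
{"op": "apply_moves", "data": {
  "increments": [
    {"dp": [-0.006, 0.016, 0.1], "yaw": -0.002, "fingers": 1},
    {"dp": [-0.006, 0.016, 0.2], "yaw": -0.002, "fingers": 1},
    {"dp": [-0.006, 0.016, 0.3], "yaw": -0.002, "fingers": 1},
    {"dp": [-0.006, 0.016, 0.38], "yaw": -0.002, "fingers": 1},
    {"dp": [-0.006, 0.016, 0.43], "yaw": -0.002, "fingers": 1}
  ]
}}

```text
time: 7.72
ee_pos: [0.4826, 0.2685, 0.0216]
ee_rot: [-0.383, -3.116, 0.003]
force: [-0.3, -0.6, 0.7]
width: 0.0853
grip_force: 0.0
```

Call:
{"op": "apply_moves", "data": {
  "increments": [
    {"dp": [0, 0, 0.02], "yaw": 0, "fingers": 1},
    {"dp": [0, 0, 0.042], "yaw": 0, "fingers": 1},
    {"dp": [0, 0, 0.042], "yaw": 0, "fingers": 1},
    {"dp": [0, 0, 0.042], "yaw": 0, "fingers": -1},
    {"dp": [0, 0, 0.042], "yaw": 0, "fingers": -1}
  ],
  "grip_force": 60
}}

```text
time: 8.13
ee_pos: [0.4853, 0.2709, 0.0088]
ee_rot: [0.381, 3.116, 0.002]
force: [0.2, 1.0, 0.4]
width: 0.064
grip_force: 0.0
```

Call:
{"op": "apply_moves", "data": {
  "increments": [
    {"dp": [0, 0, 0], "yaw": 0, "fingers": -1},
    {"dp": [0, 0, 0], "yaw": 0, "fingers": -1},
    {"dp": [0, 0, 0], "yaw": 0, "fingers": -1},
    {"dp": [0, 0, 0], "yaw": 0, "fingers": -1},
    {"dp": [0, 0, 0], "yaw": 0, "fingers": -1}
  ]
}}

```text
time: 8.55
ee_pos: [0.4851, 0.2709, 0.0085]
ee_rot: [0.38, 3.117, 0.002]
force: [-1.4, -0.1, 6.8]
width: 0.039
grip_force: 61.4
```

Call:
{"op": "apply_moves", "data": {
  "increments": [
    {"dp": [0, 0, -0.01], "yaw": 0, "fingers": -1},
    {"dp": [-0.03, 0, -0.01], "yaw": 0, "fingers": -1},
    {"dp": [-0.08, 0, -0.01], "yaw": 0, "fingers": -1},
    {"dp": [-0.13, 0, -0.01], "yaw": 0, "fingers": -1},
    {"dp": [-0.18, 0, -0.01], "yaw": 0, "fingers": -1}
  ]
}}

```text
time: 8.97
ee_pos: [0.5556, 0.2529, 0.0115]
ee_rot: [0.38, 3.118, -0.0]
force: [-0.0, -0.6, -3.2]
width: 0.0395
grip_force: 60.5
```

Call:
{"op": "apply_moves", "data": {
  "increments": [
    {"dp": [-0.04, 0, 0], "yaw": 0, "fingers": -1},
    {"dp": [-0.07, 0, 0], "yaw": 0, "fingers": -1},
    {"dp": [-0.09, 0, 0], "yaw": 0, "fingers": -1},
    {"dp": [-0.09, 0, -0.03], "yaw": 0, "fingers": -1},
    {"dp": [-0.09, 0, -0.1], "yaw": 0, "fingers": -1}
  ]
}}

```text
time: 9.38
ee_pos: [0.5875, 0.2431, 0.0479]
ee_rot: [-0.381, -3.112, 0.006]
force: [-1.4, -0.2, -2.4]
width: 0.0391
grip_force: 60.9
```

```bash
python3 - <<'E'
from h import *
print(pose(),observe()["width"],observe()["force"],observe()["ft_torque"])
# wand laid along 7deg on mat centre; grip at wand x=+50
a=np.radians(7.); g=np.array([.4708,.0012])+.050*np.array([np.cos(a),np.sin(a)])
plan([(g[0],g[1]+.02,.075,187),(g[0],g[1],.0125,187)])
E
```

```text
(array([0.58746973, 0.24305217, 0.04793497]), np.float64(166.0476431681586)) 0.039111204050622024 [-1.43205986 -0.15925749 -2.43716474] [-0.03693597 -0.08772989  0.03025952]
from [0.5875 0.2431 0.0479] 166.0
dp [0.029, -0.508, -0.061] yaw -0.052 -> [0.5272 0.0486 0.0723] 184.8 n1.11
dp [0.021, -0.052, -0.007] yaw -0.006 -> [0.5206 0.0272 0.0751] 186.9 n0.11
dp [0.006, -0.049, 0.157] yaw -0.0 -> [0.5206 0.0075 0.0123] 186.9 n0.32
```

Call:
{"op": "apply_moves", "data": {
  "increments": [
    {"dp": [0.006, -0.1, -0.03], "yaw": -0.01, "fingers": -1},
    {"dp": [0.012, -0.2, -0.061], "yaw": -0.02, "fingers": -1},
    {"dp": [0.018, -0.3, -0.061], "yaw": -0.031, "fingers": -1},
    {"dp": [0.024, -0.4, -0.061], "yaw": -0.042, "fingers": -1},
    {"dp": [0.029, -0.49, -0.061], "yaw": -0.052, "fingers": -1}
  ]
}}

```text
time: 9.8
ee_pos: [0.5299, 0.0552, 0.0761]
ee_rot: [-0.138, 3.138, -0.001]
force: [0.9, -0.1, -2.4]
width: 0.0393
grip_force: 61.4
```

Call:
{"op": "apply_moves", "data": {
  "increments": [
    {"dp": [0.022, -0.05, 0], "yaw": -0.006, "fingers": -1},
    {"dp": [0.022, -0.09, 0], "yaw": -0.006, "fingers": -1},
    {"dp": [0.022, -0.12, 0.03], "yaw": -0.006, "fingers": -1},
    {"dp": [0.022, -0.12, 0.07], "yaw": -0.006, "fingers": -1},
    {"dp": [0.022, -0.12, 0.11], "yaw": -0.006, "fingers": -1}
  ]
}}

```text
time: 10.22
ee_pos: [0.5267, 0.0074, 0.0318]
ee_rot: [-0.188, 3.134, -0.0]
force: [-0.9, 0.3, -2.5]
width: 0.0388
grip_force: 61.4
```

```bash
python3 - <<'E'
from h import *
plan([(.5204,.0073,.0125,187)])
E
```

```text
from [0.5267 0.0074 0.0318] -173.1
dp [0.016, 0.002, 0.048] yaw -0.0 -> [0.5202 0.0074 0.0126] -173.1 n0.10
```

Call:
{"op": "apply_moves", "data": {
  "increments": [
    {"dp": [0.008, 0, 0.02], "yaw": 0, "fingers": -1},
    {"dp": [0.016, 0, 0.035], "yaw": 0, "fingers": -1},
    {"dp": [0.016, 0, 0.044], "yaw": 0, "fingers": -1},
    {"dp": [0.016, 0, 0.049], "yaw": 0, "fingers": -1},
    {"dp": [0.016, 0, 0.049], "yaw": 0, "fingers": -1}
  ]
}}

```text
time: 10.63
ee_pos: [0.5199, 0.0079, 0.0123]
ee_rot: [-0.191, 3.135, -0.0]
force: [-0.6, -0.1, -1.6]
width: 0.0392
grip_force: 61.3
```

Call:
{"op": "apply_moves", "data": {
  "increments": [
    {"dp": [0, 0, 0], "yaw": 0, "fingers": 1},
    {"dp": [0, 0, 0], "yaw": 0, "fingers": 1},
    {"dp": [0, 0, 0], "yaw": 0, "fingers": 1},
    {"dp": [0, 0, 0], "yaw": 0, "fingers": 1},
    {"dp": [0, 0, 0], "yaw": 0, "fingers": 1}
  ]
}}

```text
time: 11.05
ee_pos: [0.5199, 0.0077, 0.0124]
ee_rot: [-0.191, 3.135, -0.0]
force: [-0.5, 0.2, 0.4]
width: 0.0854
grip_force: 0.0
```

Call:
{"op": "apply_moves", "data": {
  "increments": [
    {"dp": [0, 0, -0.1], "yaw": 0, "fingers": 1},
    {"dp": [0, 0, -0.2], "yaw": 0, "fingers": 1},
    {"dp": [0.08, 0, -0.25], "yaw": 0, "fingers": 1},
    {"dp": [0.16, 0, -0.3], "yaw": 0, "fingers": 1},
    {"dp": [0.25, 0, -0.32], "yaw": 0, "fingers": 1}
  ]
}}

```text
time: 11.47
ee_pos: [0.4212, -0.0045, 0.1425]
ee_rot: [-0.191, 3.132, -0.001]
force: [-0.2, -0.5, 1.0]
width: 0.0855
grip_force: 0.0
```

Call:
{"op": "apply_moves", "data": {
  "increments": [
    {"dp": [0, 0, 0], "yaw": 0, "fingers": 1},
    {"dp": [0, 0, 0], "yaw": 0, "fingers": 1},
    {"dp": [0, 0, 0], "yaw": 0, "fingers": 1},
    {"dp": [0, 0, 0], "yaw": 0, "fingers": 1},
    {"dp": [0, 0, 0], "yaw": 0, "fingers": 1}
  ]
}}

```text
time: 11.88
ee_pos: [0.4211, -0.0043, 0.1396]
ee_rot: [0.191, -3.135, 0.0]
force: [-0.2, -0.2, -0.6]
width: 0.0854
grip_force: 0.0
```

```bash
python3 - <<'E'
from h import *
print(pose(),observe()["width"])
i=camera_info("wrist")
im=read_camera("wrist")[:,:,::-1].copy()
cv2.imwrite("pics/w4.png",im); np.save("w4.npy",i,allow_pickle=True)
E
```

```text
(array([ 0.42113502, -0.00433118,  0.13964051]), np.float64(-173.02668794638302)) 0.08537727131452406
```

View pics/w4.png

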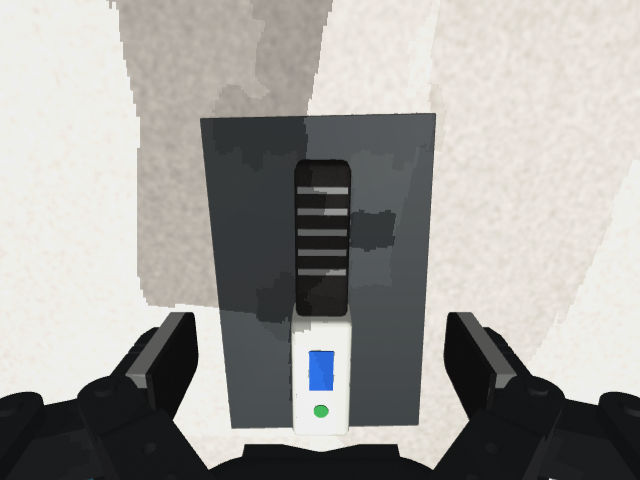

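The wand lies on the mat, with the handle from (323,160) to (322,316) and in line with the tool. Now the handle grasp.

```bash
python3 - <<'E'
from h import *
i=np.load("w4.npy",allow_pickle=True).item()
h=unproj("wrist",[(323,161),(322,314)],.033,i); v=h[1]-h[0]; ang=np.degrees(np.arctan2(v[1],v[0])); print(h.round(4),ang,np.linalg.norm(v))
u=v/np.linalg.norm(v); g=h[0]+.047*u; print("grip",g)
m=unproj("wrist",[(201,119),(436,114),(419,425),(231,428)],.003,i); print("mat",m.mean(0),"origin",h[0]+.095*u)
plan([(g[0],g[1],.0105,180+ang)])
E
```

```text
[[ 0.3759 -0.008   0.033 ]
 [ 0.4737  0.0035  0.033 ]] 6.733515734042977 0.09848483316133401
grip [ 0.42261594 -0.0025376   0.033     ]
mat [0.46995622 0.00305869 0.003     ] origin [0.47028484 0.00309048 0.033     ]
from [ 0.421  -0.0043  0.1396] -173.0
dp [-0.005, 0.004, 0.323] yaw 0.001 -> [ 0.4228 -0.0025  0.0104] -173.4 n0.63
```

Call:
{"op": "apply_moves", "data": {
  "increments": [
    {"dp": [-0.005, 0.004, 0.08], "yaw": 0.001, "fingers": 1},
    {"dp": [-0.005, 0.004, 0.16], "yaw": 0.001, "fingers": 1},
    {"dp": [-0.005, 0.004, 0.24], "yaw": 0.001, "fingers": 1},
    {"dp": [-0.005, 0.004, 0.29], "yaw": 0.001, "fingers": 1},
    {"dp": [-0.005, 0.004, 0.321], "yaw": 0.001, "fingers": 1}
  ]
}}

```text
time: 12.35
ee_pos: [0.4209, -0.0025, 0.0089]
ee_rot: [0.181, -3.132, -0.0]
force: [-0.5, 0.6, 1.2]
width: 0.0856
grip_force: 0.0
```

Call:
{"op": "apply_moves", "data": {
  "increments": [
    {"dp": [0, 0, 0], "yaw": 0, "fingers": 1},
    {"dp": [0, 0, 0], "yaw": 0, "fingers": -1},
    {"dp": [0, 0, 0], "yaw": 0, "fingers": -1},
    {"dp": [0, 0, 0], "yaw": 0, "fingers": -1},
    {"dp": [0, 0, 0], "yaw": 0, "fingers": -1}
  ],
  "grip_force": 80
}}

```text
time: 12.77
ee_pos: [0.4231, -0.0026, 0.0126]
ee_rot: [-0.181, 3.135, -0.0]
force: [-0.2, -0.7, -0.1]
width: 0.0392
grip_force: 0.0
```

Call:
{"op": "apply_moves", "data": {
  "increments": [
    {"dp": [0, 0, 0], "yaw": 0, "fingers": -1},
    {"dp": [0, 0, 0], "yaw": 0, "fingers": -1},
    {"dp": [0, 0, 0], "yaw": 0, "fingers": -1},
    {"dp": [0, 0, -0.03], "yaw": 0, "fingers": -1},
    {"dp": [0, 0, -0.06], "yaw": 0, "fingers": -1}
  ]
}}

```text
time: 13.18
ee_pos: [0.4216, -0.0026, 0.0361]
ee_rot: [0.181, -3.135, 0.0]
force: [-0.7, 0.2, -2.6]
width: 0.0324
grip_force: 79.7
```

Call:
{"op": "apply_moves", "data": {
  "increments": [
    {"dp": [0, 0, -0.03], "yaw": 0, "fingers": -1},
    {"dp": [0, 0, -0.039], "yaw": 0, "fingers": -1},
    {"dp": [0, 0, -0.039], "yaw": 0, "fingers": -1},
    {"dp": [0, 0, -0.039], "yaw": 0, "fingers": -1},
    {"dp": [0, 0, -0.039], "yaw": 0, "fingers": -1}
  ]
}}

```text
time: 13.6
ee_pos: [0.4218, -0.0026, 0.0508]
ee_rot: [0.181, -3.136, 0.0]
force: [-0.3, 0.3, -2.5]
width: 0.0322
grip_force: 79.8
```

```bash
python3 - <<'E'
from h import *
p,a=pose(); print(observe()["width"],observe()["grip_force"])
u=np.array([np.cos(np.radians(a+180)),np.sin(np.radians(a+180))])
L=np.array([.8025,-.0775]); t=L-.210*u; b=t-.09*u
print("target",t,"standoff",b)
plan([(b[0],b[1],.050,a),(t[0],t[1],.050,a)])
i=camera_info("wrist"); im=read_camera("wrist")[:,:,::-1].copy(); cv2.imwrite("pics/w5.png",im)
i2=camera_info("scene"); s=cv2.cvtColor(read_camera("scene"),cv2.COLOR_RGB2BGR)
cv2.imwrite("pics/w5s.png",np.hstack([cv2.resize(im,(400,300)),cv2.resize(s[240:420,200:440],(400,300))]))
E
```

```text
0.03217070983615816 79.82849836349487
target [ 0.59389402 -0.10165666] standoff [ 0.50449145 -0.11200951]
from [ 0.4218 -0.0026  0.0508] -173.4
dp [-0.174, -0.295, 0.002] yaw -0.0 -> [ 0.5045 -0.1118  0.05  ] -173.4 n0.67
dp [-0.225, -0.0, 0.0] yaw -0.0 -> [ 0.5939 -0.1015  0.05  ] -173.4 n0.44
```

View pics/w5s.png

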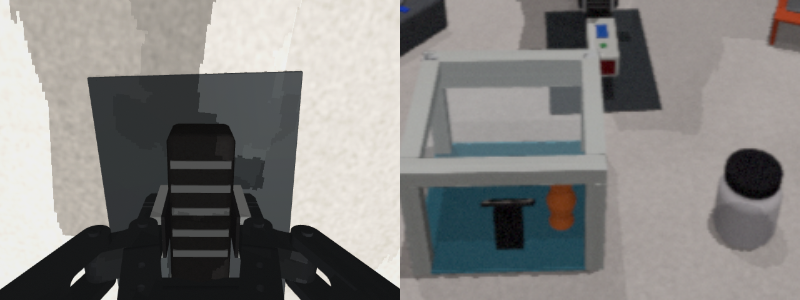

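The left half (wrist) shows the handle gripped squarely. The right half (scene) shows the nose window at about full-frame (325,280). I'll check the pitch numerically.

Call:
{"op": "apply_moves", "data": {
  "increments": [
    {"dp": [-0.035, -0.06, 0], "yaw": 0, "fingers": -1},
    {"dp": [-0.075, -0.125, 0], "yaw": 0, "fingers": -1},
    {"dp": [-0.115, -0.195, 0], "yaw": 0, "fingers": -1},
    {"dp": [-0.15, -0.255, 0], "yaw": 0, "fingers": -1},
    {"dp": [-0.174, -0.295, 0], "yaw": 0, "fingers": -1}
  ]
}}

```text
time: 14.12
ee_pos: [0.5064, -0.1139, 0.0507]
ee_rot: [-0.18, 3.136, -0.001]
force: [0.5, 0.8, -2.8]
width: 0.0326
grip_force: 80.1
```

```bash
python3 - <<'E'
from h import *
print(proj("scene",[[.566,.0142,z] for z in (.05,.06,.07)]).round(1).tolist())
p,a=pose();u=np.array([np.cos(np.radians(a+180)),np.sin(np.radians(a+180))]);L=np.array([.8025,-.0775]); t=L-.210*u
plan([(t[0],t[1],.0508,a)])
s=read_camera("scene")[:,:,::-1]; t_=read_camera("top")[:,:,::-1]
cv2.imwrite("pics/w6.png",np.hstack([cv2.resize(s[240:420,190:430],(400,300),interpolation=cv2.INTER_CUBIC),cv2.resize(t_[115:235,290:450],(400,300),interpolation=cv2.INTER_CUBIC)]))
n=np.r_[p[:2]+.145*u,.06]; print("exp nose",n,proj("scene",[n]),proj("top",[n+[0,0,.018]]))
E
```

```text
[[322.5, 282.3], [322.6, 278.7], [322.8, 275.1]]
from [ 0.5064 -0.1139  0.0507] -173.4
dp [-0.221, 0.006, -0.0] yaw -0.0 -> [ 0.5939 -0.1014  0.0507] -173.4 n0.43
exp nose [ 0.65042375 -0.0972933   0.06      ] [[266.09995804 301.5757911 ]] [[364.83377187 190.0923426 ]]
```

View pics/w6.png

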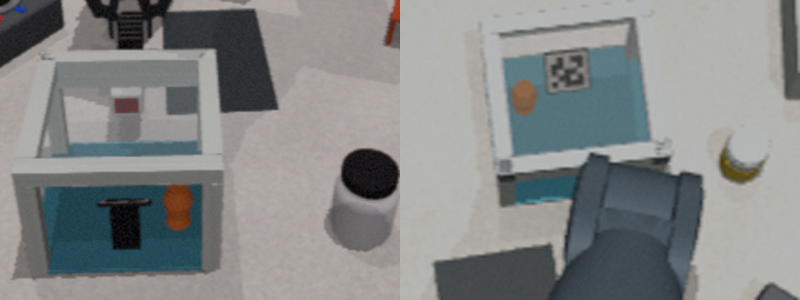

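Window seen at (266.2,302.4) against (266.1,301.6) expected, so the wand is level and straight. Moving in and holding.

Call:
{"op": "apply_moves", "data": {
  "increments": [
    {"dp": [-0.035, 0.006, -0.002], "yaw": 0, "fingers": -1},
    {"dp": [-0.08, 0.006, -0.003], "yaw": 0, "fingers": -1},
    {"dp": [-0.13, 0.006, -0.003], "yaw": 0, "fingers": -1},
    {"dp": [-0.18, 0.006, -0.003], "yaw": 0, "fingers": -1},
    {"dp": [-0.221, 0.006, -0.003], "yaw": 0, "fingers": -1}
  ]
}}

```text
time: 14.63
ee_pos: [0.5929, -0.0984, 0.0519]
ee_rot: [0.182, -3.135, -0.001]
force: [-0.4, 0.7, -2.3]
width: 0.0323
grip_force: 80.2
```

Call:
{"op": "apply_moves", "data": {
  "increments": [
    {"dp": [0, 0, 0], "yaw": 0, "fingers": -1},
    {"dp": [0, 0, 0], "yaw": 0, "fingers": -1},
    {"dp": [0, 0, 0], "yaw": 0, "fingers": -1},
    {"dp": [0, 0, 0], "yaw": 0, "fingers": -1},
    {"dp": [0, 0, 0], "yaw": 0, "fingers": -1}
  ]
}}

```text
time: 15.05
ee_pos: [0.5915, -0.0992, 0.0525]
ee_rot: [0.181, -3.136, -0.0]
force: [0.7, -0.2, -2.4]
width: 0.0323
grip_force: 80.1
```

```bash
python3 - <<'E'
from h import *
p,a=pose();u=np.array([np.cos(np.radians(a+180)),np.sin(np.radians(a+180))])
n=np.r_[p[:2]+.145*u,p[2]-.0088+.018]; d=np.array([.8025,-.0775])-n[:2]
print(p,a,"nose",n,"ahead",d@u,"side",d@[-u[1],u[0]]); print(proj("scene",[n]))
s=read_camera("scene")[:,:,::-1]; t_=read_camera("top")[:,:,::-1]
cv2.imwrite("pics/w7.png",np.hstack([cv2.resize(s[240:420,190:430],(400,300),interpolation=cv2.INTER_CUBIC),cv2.resize(t_[115:235,290:450],(400,300),interpolation=cv2.INTER_CUBIC)]))
E
```

```text
[ 0.5915205  -0.09917883  0.05248499] -173.40488127305582 nose [ 0.73556097 -0.08252522  0.06168499] ahead 0.06707321906572537 side -0.00269615232770569
[[266.96825822 331.25665204]]
```

View pics/w7.png

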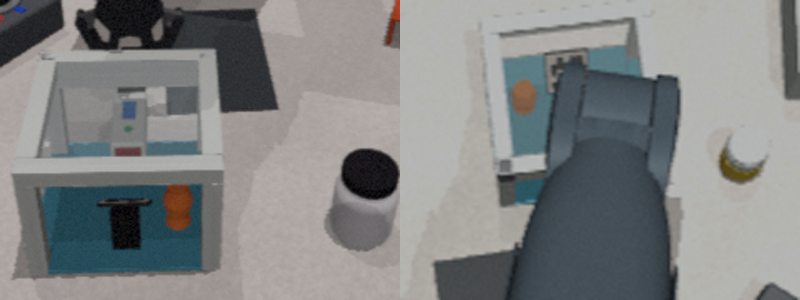

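The window sits at (266.8,331.2) against (267,331.3) predicted, 67 mm from the label and 2.7 mm to its side, well within tolerance. The print at (178,205) is undisturbed. Holding still.

Call:
{"op": "apply_moves", "data": {
  "increments": [
    {"dp": [0, -0.002, 0], "yaw": 0, "fingers": -1},
    {"dp": [0, -0.005, 0], "yaw": 0, "fingers": -1},
    {"dp": [0, -0.005, 0], "yaw": 0, "fingers": -1},
    {"dp": [0, -0.005, 0], "yaw": 0, "fingers": -1},
    {"dp": [0, -0.005, 0], "yaw": 0, "fingers": -1}
  ]
}}

```text
time: 15.57
ee_pos: [0.5927, -0.1013, 0.0525]
ee_rot: [0.181, -3.136, 0.0]
force: [-0.2, 0.3, -3.5]
width: 0.0322
grip_force: 80.1
```

Call:
{"op": "apply_moves", "data": {
  "increments": [
    {"dp": [0, 0, 0], "yaw": 0, "fingers": -1},
    {"dp": [0, 0, 0], "yaw": 0, "fingers": -1},
    {"dp": [0, 0, 0], "yaw": 0, "fingers": -1},
    {"dp": [0, 0, 0], "yaw": 0, "fingers": -1},
    {"dp": [0, 0, 0], "yaw": 0, "fingers": -1}
  ]
}}

```text
time: 15.98
ee_pos: [0.5927, -0.1012, 0.0525]
ee_rot: [0.181, -3.136, 0.0]
force: [0.6, 0.5, -2.3]
width: 0.0325
grip_force: 80.1
```

Call:
{"op": "apply_moves", "data": {
  "increments": [
    {"dp": [0, 0, 0], "yaw": 0, "fingers": -1},
    {"dp": [0, 0, 0], "yaw": 0, "fingers": -1},
    {"dp": [0, 0, 0], "yaw": 0, "fingers": -1},
    {"dp": [0, 0, 0], "yaw": 0, "fingers": -1},
    {"dp": [0, 0, 0], "yaw": 0, "fingers": -1}
  ]
}}

```text
time: 16.4
ee_pos: [0.5927, -0.1012, 0.0525]
ee_rot: [0.181, -3.136, 0.0]
force: [-0.3, 0.1, -2.9]
width: 0.0323
grip_force: 80.1
```

Call:
{"op": "apply_moves", "data": {
  "increments": [
    {"dp": [0, 0, 0], "yaw": 0, "fingers": -1},
    {"dp": [0, 0, 0], "yaw": 0, "fingers": -1},
    {"dp": [0, 0, 0], "yaw": 0, "fingers": -1},
    {"dp": [0, 0, 0], "yaw": 0, "fingers": -1},
    {"dp": [0, 0, 0], "yaw": 0, "fingers": -1}
  ]
}}

```text
time: 16.82
ee_pos: [0.5927, -0.1012, 0.0525]
ee_rot: [0.181, -3.136, 0.0]
force: [-0.3, -0.0, -2.9]
width: 0.0322
grip_force: 80.1
```

Call:
{"op": "apply_moves", "data": {
  "increments": [
    {"dp": [0, 0, 0], "yaw": 0, "fingers": -1},
    {"dp": [0, 0, 0], "yaw": 0, "fingers": -1},
    {"dp": [0, 0, 0], "yaw": 0, "fingers": -1},
    {"dp": [0, 0, 0], "yaw": 0, "fingers": -1},
    {"dp": [0, 0, 0], "yaw": 0, "fingers": -1}
  ]
}}

```text
time: 17.23
ee_pos: [0.5927, -0.1012, 0.0525]
ee_rot: [0.181, -3.136, 0.0]
force: [-0.6, -0.1, -2.5]
width: 0.0323
grip_force: 80.1
```

Call:
{"op": "apply_moves", "data": {
  "increments": [
    {"dp": [0, 0, 0], "yaw": 0, "fingers": -1},
    {"dp": [0, 0, 0], "yaw": 0, "fingers": -1},
    {"dp": [0, 0, 0], "yaw": 0, "fingers": -1},
    {"dp": [0, 0, 0], "yaw": 0, "fingers": -1},
    {"dp": [0, 0, 0], "yaw": 0, "fingers": -1}
  ]
}}

```text
time: 17.65
ee_pos: [0.5927, -0.1012, 0.0525]
ee_rot: [0.181, -3.136, 0.0]
force: [0.8, 0.1, -1.3]
width: 0.0323
grip_force: 80.1
```

```bash
python3 - <<'E'
from h import *
p,a=pose();u=np.array([np.cos(np.radians(a+180)),np.sin(np.radians(a+180))]); b=p[:2]-.11*u
plan([(b[0],b[1],p[2],a),(.4225,-.0025,.05,a),(.4225,-.0025,.0135,a)])
E
```

```text
from [ 0.5927 -0.1012  0.0525] -173.4
dp [0.275, -0.0, 0.0] yaw -0.0 -> [ 0.4834 -0.1139  0.0525] -173.4 n0.54
dp [0.119, 0.294, 0.006] yaw -0.0 -> [ 0.4226 -0.0025  0.0501] -173.4 n0.62
dp [0.0, 0.0, 0.092] yaw -0.0 -> [ 0.4226 -0.0025  0.0133] -173.4 n0.18
```

Call:
{"op": "apply_moves", "data": {
  "increments": [
    {"dp": [0.04, 0, 0], "yaw": 0, "fingers": -1},
    {"dp": [0.1, 0, 0], "yaw": 0, "fingers": -1},
    {"dp": [0.17, 0, 0], "yaw": 0, "fingers": -1},
    {"dp": [0.24, 0, 0], "yaw": 0, "fingers": -1},
    {"dp": [0.275, 0, 0], "yaw": 0, "fingers": -1}
  ]
}}

```text
time: 18.07
ee_pos: [0.4798, -0.1138, 0.0522]
ee_rot: [0.18, -3.134, -0.001]
force: [-0.3, -0.2, -2.4]
width: 0.0326
grip_force: 80.2
```

Call:
{"op": "apply_moves", "data": {
  "increments": [
    {"dp": [0.02, 0.05, 0], "yaw": 0, "fingers": -1},
    {"dp": [0.045, 0.12, 0], "yaw": 0, "fingers": -1},
    {"dp": [0.075, 0.19, 0.003], "yaw": 0, "fingers": -1},
    {"dp": [0.1, 0.25, 0.005], "yaw": 0, "fingers": -1},
    {"dp": [0.119, 0.294, 0.006], "yaw": 0, "fingers": -1}
  ]
}}

```text
time: 18.48
ee_pos: [0.4211, -0.0012, 0.0502]
ee_rot: [0.181, -3.136, -0.0]
force: [-1.0, 0.7, -2.4]
width: 0.0323
grip_force: 80.2
```

Call:
{"op": "apply_moves", "data": {
  "increments": [
    {"dp": [0, 0, 0.03], "yaw": 0, "fingers": -1},
    {"dp": [0, 0, 0.06], "yaw": 0, "fingers": -1},
    {"dp": [0, 0, 0.08], "yaw": 0, "fingers": -1},
    {"dp": [0, 0, 0.092], "yaw": 0, "fingers": -1},
    {"dp": [0, 0, 0.092], "yaw": 0, "fingers": -1}
  ]
}}

```text
time: 18.9
ee_pos: [0.4225, -0.0026, 0.0132]
ee_rot: [0.181, -3.136, -0.0]
force: [-1.0, -0.0, -0.5]
width: 0.0323
grip_force: 80.4
```

Call:
{"op": "apply_moves", "data": {
  "increments": [
    {"dp": [0, 0, 0.001], "yaw": 0, "fingers": -1},
    {"dp": [0, 0, 0.002], "yaw": 0, "fingers": -1},
    {"dp": [0, 0, 0.003], "yaw": 0, "fingers": -1},
    {"dp": [0, 0, 0.003], "yaw": 0, "fingers": -1},
    {"dp": [0, 0, 0.003], "yaw": 0, "fingers": -1}
  ]
}}

```text
time: 19.32
ee_pos: [0.4229, -0.0027, 0.0129]
ee_rot: [-0.18, 3.136, -0.0]
force: [-3.6, 0.0, 10.9]
width: 0.0323
grip_force: 82.2
```

Call:
{"op": "apply_moves", "data": {
  "increments": [
    {"dp": [0, 0, 0], "yaw": 0, "fingers": 1},
    {"dp": [0, 0, 0], "yaw": 0, "fingers": 1},
    {"dp": [0, 0, 0], "yaw": 0, "fingers": 1},
    {"dp": [0, 0, 0], "yaw": 0, "fingers": 1},
    {"dp": [0, 0, 0], "yaw": 0, "fingers": 1}
  ]
}}

```text
time: 19.73
ee_pos: [0.4227, -0.0026, 0.0121]
ee_rot: [0.181, -3.136, 0.0]
force: [0.0, -0.0, 0.1]
width: 0.0854
grip_force: 0.0
```

Call:
{"op": "apply_moves", "data": {
  "increments": [
    {"dp": [0, 0, -0.06], "yaw": 0, "fingers": 1},
    {"dp": [0, 0, -0.14], "yaw": 0, "fingers": 1},
    {"dp": [0, 0, -0.24], "yaw": 0, "fingers": 1},
    {"dp": [0, 0, -0.32], "yaw": 0, "fingers": 1},
    {"dp": [0, 0, -0.38], "yaw": 0, "fingers": 1}
  ]
}}

```text
time: 20.15
ee_pos: [0.4232, -0.0025, 0.1669]
ee_rot: [-0.181, 3.134, -0.0]
force: [1.1, -0.0, -0.5]
width: 0.0853
grip_force: 0.0
```

Call:
{"op": "apply_moves", "data": {
  "increments": [
    {"dp": [0, 0, 0], "yaw": 0, "fingers": 1},
    {"dp": [0, 0, 0], "yaw": 0, "fingers": 1},
    {"dp": [0, 0, 0], "yaw": 0, "fingers": 1},
    {"dp": [0, 0, 0], "yaw": 0, "fingers": 1},
    {"dp": [0, 0, 0], "yaw": 0, "fingers": 1}
  ]
}}

```text
time: 20.57
ee_pos: [0.4218, -0.0025, 0.1629]
ee_rot: [0.181, -3.134, -0.0]
force: [-0.6, 0.1, -0.7]
width: 0.0855
grip_force: 0.0
```

```bash
python3 - <<'E'
from h import *
w=read_camera("wrist")[:,:,::-1]; s=read_camera("scene")[:,:,::-1]
cv2.imwrite("pics/w8.png",np.hstack([cv2.resize(w,(400,300)),cv2.resize(s,(400,300))]))
E
```

```text
(no output)
```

View pics/w8.png

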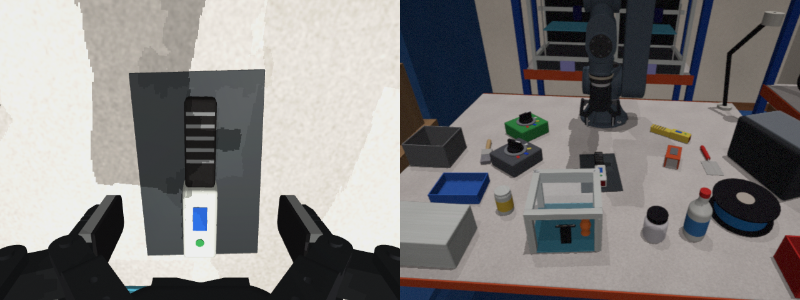

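The wand lies flat on the mat (wrist half, x≈200, y 97–257), let go. The bystanders and the print are where they were, and the arm is clear of everything.

```bash
python3 -c "
from rig import *
print(close_job())"
```

```text
the job is handed in; nothing more can be done
None
```

I turned the knob to blue, drew the wand onto the mat, held it about 66 mm from the label for about 2.5 s, laid it back flat on the mat and handed the job in at about 21 s; no verdict came back.

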